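# Load the lift tray, raise it onto its top rung and knock in the locking pin

### The arm

A 7-joint arm with a two-finger parallel gripper is mounted at the origin on the work surface. World frame = base frame: x ahead of the robot, y to its left, z up, the work surface at z = 0. Lengths are in m, angles in rad, forces in N, time in s.
With the tool pointing down it reaches from about 0.425 to 0.925 m from the base axis. Payload 6.8 kg.
Tool frame: the origin (TCP) lies between the finger pads; the fingertips stand 17 mm ahead of it and the grasp point (between the pads) lies 2 mm behind it; z points along the fingers, y is the direction in which the jaws open and shut (so a half turn about z gives the same grasp; the last joint's range is limited). The gripper opens to 85 mm and grips with 20 to 120 N. Pads are 22 mm wide; open, the fingers measure 114 mm over their backs; the gripper's body (76 mm by 85 mm) begins 54 mm behind the grasp point. The pads swing forward as they close: fully open they stand 13 mm farther back than shut.
Start: joints at [-1.416, 0.477, 0.022, 1.555, -0.011, 1.109, -0.083], TCP at [0.175, 0.652, 0.248] pointing down, gripper open.
Joint ranges: [-2.96, 2.96], [-0.34, 2.1], [-1.41, 1.46], [0.24, 2.44], [-1.37, 4.51], [0.17, 1.92], [-2.96, 2.96]. Speed limits (rad/s): [2.39, 2.39, 3.14, 3.14, 3.14, 3.14, 3.14].

### API

Orientations are given as a unit quaternion [w, x, y, z].
In Python, from station import bot gives the robot as it stands. The module is installed in compiled form; this text tells all that it offers.
- The arm moves only by the tool carry_out, never from a script. Its argument "moves" is a list of rows, each a list of 3 entries, a list of its own where there are three numbers: the turn, a rotation vector about the tool's x, y, z in degrees, then the shift along the tool's x, y, z in cm, then the finger opening in cm, from 0 to 8.54. A call has 1 to 5 rows; each row is the pose to reach, as a shift and turn from the pose commanded when the call began, along the tool's axes at that moment; what a row does not reach only later rows make up. A row lasts 1/8 s, in which the tool goes at most 62.5 mm and 10.7 degrees, less where a joint would pass 70% of its speed; a pose out of reach is approached as far as the arm can. A call with a gripper value outside its range is refused whole. The fingers move at their own pace and stop on an object; "newtons" is the grip in N (left out, the last holds). Time passes only in rows, so rows that repeat a pose let the fingers close. It gives the time, the measured TCP pose, the force and the opening at its end, in the units of the state.
- bot.get_obs(): the state, without advancing time (a new reading comes with each control period).
- bot.read_camera(name): name is "scene" or "top" or "wrist"; returns the picture (480x640x3 uint8, red, green, blue); there is no depth.
- bot.camera_info(name): a dict with "vertical_fov" (degrees; the focal length in pixels is half the picture's height over the tangent of half this angle, whatever the lens; pixels are square), "cx", "cy" (the principal point, pixels), "position" and "attitude" of the camera in the world. Camera axes: x right, y up, looking along -z (the intrinsics and any distortion apply to the point x, -y, -z); pixel columns grow to the right and rows downward; lengths in m; the calibration is good to about 2 mm. A picture is of the moment at which its call begins: read the wrist's pose just before it. camera_info takes no time and is no camera call; for the wrist camera it gives the pose at the moment of the call.
- bot.hand_in(): hands the job in, once; it reports no verdict.
Trained networks look in the newest picture that a camera, given by its name, has taken for a name from the list of things; names that differ only in an ending like _2 or _b are one class to them, and where a whole thing is asked for, a point or a joint stands for the part that bears it (a point fixed in the world has none). Each returns a list of dicts, best first, with "score" (0 to 1); they miss things now and then, are a little off and sometimes report something else, mostly with a low value. They report only what shows in the picture. A call takes as long as a camera call. They do not tell look-alikes from the thing itself.
- bot.silhouettes(label, camera): "region" (480x640 bool, what is visible of it) and "location" ([column, row] in pixels, amid what is visible of it).
The state is a dict: "t": time; "q": joint angles; "joint_vel": joint speeds; "joint_torque": joint torques, N m; "eef_pos": TCP position; "tool_rot": TCP orientation; "contact_force": force on the tool from outside, world axes, zero at the start; "torque": the same for the moment, N m; "gripper_width": opening from 0.0 (shut) to 1.0 (fully open).
Only numpy, scipy, OpenCV 4.12 (cv2) and the standard library are available. Lean on these libraries where they do the work, as an engineer would, in place of code of your own. Each camera call takes 0.05 s, during which the arm holds its last target. There are 200 camera calls.

### The job

Stand every steel canister that is out on the table upright in the lift rack's tray while the tray is still down, then raise the tray by its handle past the upper rung until its pawl drops out over that rung, and let it down so that the pawl sits on the upper rung. With the tray resting there, take the wooden mallet by its handle and drive the tray's locking pin fully home with it, never touching the pin with the gripper itself, then put the mallet back to rest on the white cutting board where it was found. Leave everything else on the table where it is.

Things in the scene. Friction and masses are not known exactly. Their poses are not given: they have to be found in the camera images.
- lift: The lift rack's fixed frame: a steel base plate 280 x 300 x 10 mm with two aluminium posts 215 mm tall and two horizontal rungs (12 mm bars) between the posts. Origin: on the table under the middle of the rack; its z is up, its +y points from the tray towards the ladder, its x runs along the rungs. The posts stand at x = +-85, y = +150 mm.
- shelf (a joint): Height of the climbing tray above its lowest position, m: 0 = down on rubber stops, as at the start; 0.05 = pawl resting on the lower rung; 0.105 = resting on the upper rung; 0.147 = top stop. It only slides straight up and down, weighs about 0.5 kg empty, has some drag and sinks slowly if let go. Once over a rung it cannot come back down past it.
- pawl (a joint): Angle of the tray's gravity pawl, rad: 0 = level, able to catch a rung; up to 1.35 = pushed down by a rung it is passing. It works by itself: as the tray is raised it rides over each rung and drops back once the tray is about 30 mm above that rung's resting height; let down, it then rests on the rung.
- shelf_floor (a point): Centre of the tray's inside floor (upper face), axes as the rack's frame; 45 mm above the table when the tray is down. The inside is 242 mm along x and 180 mm along y, flat aluminium, with a lip 12 mm high on the two x sides and at the -y end and an upright plate 55 mm high at the +y end.
- shelf_handle (a point): Middle of the tray's lifting handle: a dark steel bar 14 mm thick, along the rack's x, 80 mm long between its legs, standing on top of the tray's upright plate; 125 mm above the table when the tray is down. The plate under it (6 mm thick) begins 25 mm below the bar's centre. Moves with the tray.
- pin (a joint): How far the tray's locking pin is driven down, m: 0 = fully up (start), 0.022 = fully home. Held by friction: needs about 8 N, stays where it is left.
- pin_top (a point): Centre of the flat top of the locking pin's round steel head (28 mm across, 8 mm thick), upright beside the tray's handle: 75 mm along the rack's +x and 37 mm along +y from the handle's middle; 167 mm above the table with tray down and pin up. Home, the head lies on the dark guide block under it and the pin blocks the pawl. Moves with the tray.
- board: White plastic cutting board 280 (x) x 200 (y) x 15 mm, fixed on the table, with a thin blue edge. Origin: centre of its underside.
- mallet_grip (a point): The place to hold the wooden mallet: centre of the square handle (18 x 18 mm, 125 mm long from the head), 50 mm from the head's axis. The mallet's x runs along the handle towards the head, z along the head's axis. It starts standing on the flat face of its head on the board, z up, handle level, 30 mm above the board. Mass about 0.25 kg.
- mallet_head (a point): Centre of the mallet's wooden head: a cylinder 48 mm in diameter, 60 mm tall along the mallet's z; its flat striking faces lie 30 mm below and above this point.
- tin1_mid (a point): Centre (half-way up) of a closed steel canister with a black lid, 50 mm in diameter, 50 mm tall, heavy at the bottom, upright (its z axis up), about 0.07 kg. Three to five such canisters stand about on the table; absent ones give None.
- tin2_mid (a point): Centre (half-way up) of a closed steel canister with a black lid, 50 mm in diameter, 50 mm tall, heavy at the bottom, upright (its z axis up), about 0.07 kg. Three to five such canisters stand about on the table; absent ones give None.
- tin3_mid (a point): Centre (half-way up) of a closed steel canister with a black lid, 50 mm in diameter, 50 mm tall, heavy at the bottom, upright (its z axis up), about 0.07 kg. Three to five such canisters stand about on the table; absent ones give None.
- tin4_mid (a point): Centre (half-way up) of a closed steel canister with a black lid, 50 mm in diameter, 50 mm tall, heavy at the bottom, upright (its z axis up), about 0.07 kg. Three to five such canisters stand about on the table; absent ones give None.
- tin5_mid (a point): Centre (half-way up) of a closed steel canister with a black lid, 50 mm in diameter, 50 mm tall, heavy at the bottom, upright (its z axis up), about 0.07 kg. Three to five such canisters stand about on the table; absent ones give None.
- cap_a: Bystander, to be left alone: a mushroom cap, 42 mm wide, 19 mm high, lying among the canisters. Origin: its underside.
- cap_b: Bystander, to be left alone: a mushroom cap, 42 mm wide, 19 mm high. Origin: its underside.
- bottle: Bystander, to be left alone: an amber glass bottle with black cap, 60 mm in diameter, 190 mm tall. Origin: its underside.
- jar: Bystander, to be left alone: a beige jar with metal lid, 70 mm in diameter, 85 mm tall. Origin: its underside.
- pot: Bystander, to be left alone: a low white sauce pot, 64 mm in diameter, 35 mm tall. Origin: its underside.
- spoon: Bystander, to be left alone: a steel spoon lying flat, about 200 mm long. Origin: its underside.
Not all that is in view belongs to the job. What is shaped like the part that bears tin4_mid but blue or turquoise is not meant. What is shaped like the part that bears tin3_mid but blue is not meant.

How it is judged:
On the way, in this order (a step that is already met when the one before it is completed fails the run):
1. every canister stands in the tray while the tray is down (x of tin1_mid in the frame of shelf_floor between -0.11 and 0.11 m and y of tin1_mid in the frame of shelf_floor between -0.085 and 0.085 m and z of tin1_mid in the frame of shelf_floor between 0.018 and 0.033 m and angle between each of tin1_mid, tin2_mid, tin3_mid, tin4_mid, tin5_mid's own z axis and vertical below 0.2 rad and x of tin2_mid in the frame of shelf_floor between -0.11 and 0.11 m and y of tin2_mid in the frame of shelf_floor between -0.085 and 0.085 m and z of tin2_mid in the frame of shelf_floor between 0.018 and 0.033 m and x of tin3_mid in the frame of shelf_floor between -0.11 and 0.11 m and y of tin3_mid in the frame of shelf_floor between -0.085 and 0.085 m and z of tin3_mid in the frame of shelf_floor between 0.018 and 0.033 m and x of tin4_mid in the frame of shelf_floor between -0.11 and 0.11 m and y of tin4_mid in the frame of shelf_floor between -0.085 and 0.085 m and z of tin4_mid in the frame of shelf_floor between 0.018 and 0.033 m and x of tin5_mid in the frame of shelf_floor between -0.11 and 0.11 m and y of tin5_mid in the frame of shelf_floor between -0.085 and 0.085 m and z of tin5_mid in the frame of shelf_floor between 0.018 and 0.033 m and value of joint shelf below 0.02 m), for 0.3 s.
2. the tray is raised past the upper rung (value of joint shelf above 0.124 m).
3. the tray rests with its pawl on the upper rung, the pin not yet driven (value of joint shelf between 0.099 and 0.111 m and velocity of joint shelf between -0.01 and 0.01 m/s and value of joint pin below 0.012 m), for 0.4 s.
4. the locking pin is driven home (value of joint pin above 0.018 m and value of joint shelf between 0.099 and 0.111 m), for 0.2 s.
At the end, for the whole second after the job is handed in: Every canister stands upright (within 0.2 rad) on the floor of the tray; the tray rests on the upper rung (joint 0.099 to 0.111 m) and is still; the pin is down by more than 18 of its 22 mm; the mallet rests on the cutting board, its head over the board (all of step 4 and x of tin1_mid in the frame of shelf_floor between -0.11 and 0.11 m and y of tin1_mid in the frame of shelf_floor between -0.085 and 0.085 m and z of tin1_mid in the frame of shelf_floor between 0.018 and 0.033 m and angle between each of tin1_mid, tin2_mid, tin3_mid, tin4_mid, tin5_mid's own z axis and vertical below 0.2 rad and x of tin2_mid in the frame of shelf_floor between -0.11 and 0.11 m and y of tin2_mid in the frame of shelf_floor between -0.085 and 0.085 m and z of tin2_mid in the frame of shelf_floor between 0.018 and 0.033 m and x of tin3_mid in the frame of shelf_floor between -0.11 and 0.11 m and y of tin3_mid in the frame of shelf_floor between -0.085 and 0.085 m and z of tin3_mid in the frame of shelf_floor between 0.018 and 0.033 m and x of tin4_mid in the frame of shelf_floor between -0.11 and 0.11 m and y of tin4_mid in the frame of shelf_floor between -0.085 and 0.085 m and z of tin4_mid in the frame of shelf_floor between 0.018 and 0.033 m and x of tin5_mid in the frame of shelf_floor between -0.11 and 0.11 m and y of tin5_mid in the frame of shelf_floor between -0.085 and 0.085 m and z of tin5_mid in the frame of shelf_floor between 0.018 and 0.033 m and velocity of joint shelf between -0.01 and 0.01 m/s and x of mallet_head in the frame of board between -0.14 and 0.14 m and y of mallet_head in the frame of board between -0.1 and 0.1 m and z of mallet_head in the frame of board between 0.03 and 0.055 m and linear speed of mallet below 0.02 m/s); the robot touches nothing.
It fails at once if the gripper or arm pushes the locking pin itself (contact force between any of the fingers, the arm and pin above 1.5 N).
It fails at once if a bystander is moved more than 40 mm (distance of any of cap_a, cap_b, bottle, jar, pot, spoon from where it was at the start of the episode above 0.04 m).
Of tin1, tin2, tin3, tin4, tin5 only 3 to 5 are there at a start; the rules pass over those that are not, and their reading is None.
At some moment in a run one of tin1, tin2, tin3, tin4, tin5, mallet may be knocked a few centimetres aside while the robot is not near it.
Once in a run the grip may slacken for a moment while it holds something.
It also fails if it takes over 210 s, if anything falls off the work surface, if the arm or the gripper's body presses on something with over 40 N, if the wrist force passes 120 N, or if a joint passes its speed limit or range.

## Working session

There is one attempt and no reset: what is moved stays moved. The work goes in short steps, Python scripts to look and compute and a tool call to move; the robot and the scene stay as the last step left them, time stands still between calls to the robot, and variables do not carry over. Pictures are saved under pics/ and viewed, about 12 in all and at most 16, crops included, and the job is handed in when it is done.

Besides the shell and the picture viewer there is one more tool, called after ">>>" in YAML: its name, and indented under it one key for each argument. carry_out: Moves the arm, as the interface text tells. Its arguments: {"type":"object","properties":{"moves":{"type":"array"},"newtons":{"type":"number"}},"required":["moves"]}

```bash
mkdir -p pics; cat > h.py <<'E'
import numpy as np, cv2
from scipy.spatial.transform import Rotation as R
from station import bot
def q2R(q): return R.from_quat([q[1],q[2],q[3],q[0]])
def att(a):
    a=np.array(a,float)
    return a if a.shape==(3,3) else q2R(a).as_matrix()
def snap(cam,name=None):
    ci=bot.camera_info(cam); im=bot.read_camera(cam)
    if name: cv2.imwrite('pics/'+name+'.png',im[:,:,::-1])
    return im,ci
def f(ci): return 240/np.tan(np.radians(ci['vertical_fov'])/2)
def ray(ci,uv,z):
    F=f(ci); d=att(ci['attitude'])@np.array([(uv[0]-ci['cx'])/F,-(uv[1]-ci['cy'])/F,-1])
    p=np.array(ci['position']); return p+d*(z-p[2])/d[2]
def proj(ci,P):
    c=att(ci['attitude']).T@(np.array(P)-ci['position']); F=f(ci)
    return np.array([ci['cx']-F*c[0]/c[2],ci['cy']+F*c[1]/c[2]])
E
python3 - <<'E'
from h import *
np.set_printoptions(precision=4,suppress=True)
print(bot.get_obs())
for c in ('top','scene','wrist'):
    im,ci=snap(c,c+'0'); print(c,ci)
E
```

```text
{'t': 0.0, 'q': array([-1.4161,  0.4778,  0.0223,  1.5564, -0.0115,  1.1093, -0.0831]), 'joint_vel': array([-0.0001,  0.0006,  0.0007, -0.0002,  0.0006,  0.0003, -0.0002]), 'joint_torque': array([ -0.0002, -59.6462,   1.6077, -28.1193,   0.0125,   0.0093,
        -0.    ]), 'eef_pos': array([0.1752, 0.6513, 0.2473]), 'tool_rot': array([-0.0001,  0.131 ,  0.9914, -0.0009]), 'contact_force': array([ 0.0819, -0.4493,  1.3069]), 'torque': array([0.0181, 0.0222, 0.0184]), 'gripper_width': 0.9981430477873577}
top {'vertical_fov': 42.12288273616844, 'cx': 325.35396943928475, 'cy': 228.6087887678943, 'position': array([0.4191, 0.0068, 1.3893]), 'attitude': array([-0.7047, -0.0429,  0.0476,  0.7066])}
scene {'vertical_fov': 53.824259890553385, 'cx': 325.81199053462433, 'cy': 243.45897854590038, 'position': array([1.103 , 0.4598, 0.5949]), 'attitude': array([0.3828, 0.197 , 0.4297, 0.7937])}
wrist {'vertical_fov': 61.198703436952805, 'cx': 318.74917579166083, 'cy': 236.91076084262718, 'position': array([0.1045, 0.6694, 0.3744]), 'attitude': array([ 0.7851, -0.1145, -0.087 ,  0.6024])}
```

View top.

View pics/top0.png

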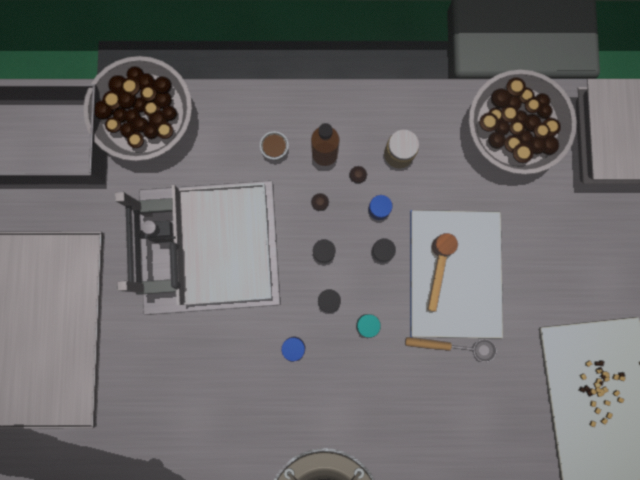

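View pics/scene0.png

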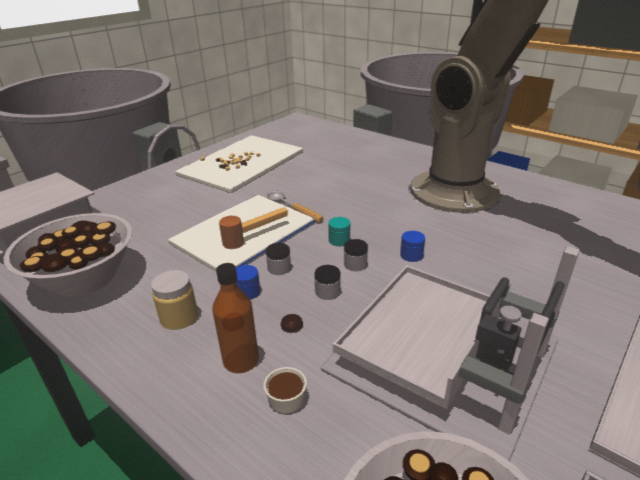

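```bash
python3 - <<'E'
from h import *
np.set_printoptions(precision=4,suppress=True)
im,ci=snap('top')
hsv=cv2.cvtColor(im,cv2.COLOR_RGB2HSV)
Z={'tin1_mid':.05,'mallet_head':.075,'shelf_handle':.132,'pin_top':.167,'board':.015,'lift':.01,'cap_a':.01,'bottle':.19,'jar':.085,'pot':.035,'spoon':.005}
for n,z in Z.items():
    for d in bot.silhouettes(n,'top')[:8]:
        r=d['region']; l=d['location']
        print(n,round(d['score'],2),np.array(l),r.sum(),ray(ci,l,z)[:2],np.median(hsv[r],axis=0))
E
```

```text
tin1_mid 0.63 [381.4 251. ] 442 [ 0.5426 -0.1232] [150.   8.  60.]
mallet_head 0.94 [440.6 257.7] 985 [ 0.5257 -0.2459] [ 15. 118. 136.]
shelf_handle 0.79 [213.2 243.1] 12693 [0.5519 0.2255] [110.   5. 169.]
pin_top 0.47 [149.4 224. ] 128 [0.5864 0.346 ] [156.   9. 142.]
board 0.57 [460.4 277.4] 10500 [ 0.487 -0.3  ] [107.  12. 175.]
lift 0.69 [202.1 247.2] 18763 [0.5557 0.2711] [135.   7. 164.]
lift 0.16 [403.4 144.6] 1074 [ 0.7888 -0.1806] [162.   8. 164.]
cap_a 0.77 [318.6 204.1] 220 [0.6522 0.0123] [ 5. 51. 55.]
cap_a 0.63 [357.9 176.5] 272 [ 0.7151 -0.0765] [ 7. 50. 56.]
cap_a 0.27 [200.4 245. ] 18558 [0.5606 0.275 ] [135.   7. 165.]
bottle 0.56 [324.3 145. ] 965 [0.74   0.0001] [11. 79. 64.]
jar 0.78 [402.1 147.7] 1027 [ 0.7619 -0.1675] [165.   8. 164.]
jar 0.74 [274.7 146.2] 618 [0.7656 0.106 ] [ 13. 106. 101.]
jar 0.56 [214.6 241.1] 12550 [0.5611 0.2308] [110.   5. 169.]
pot 0.9 [272.1 146.8] 607 [0.7775 0.1156] [ 13. 107. 101.]
pot 0.2 [316.6 203.5] 231 [0.6493 0.0166] [ 6. 50. 55.]
spoon 0.82 [462.5 346.8] 928 [ 0.3358 -0.3021] [143.  11. 116.]
```

```bash
python3 - <<'E'
import cv2,numpy as np
a=cv2.imread('pics/top0.png')[170:325,100:290]; b=cv2.imread('pics/scene0.png')[230:440,400:600]
a=cv2.resize(a,None,fx=2.1,fy=2.1,interpolation=3);b=cv2.resize(b,None,fx=1.95,fy=1.95,interpolation=3)
h=max(a.shape[0],b.shape[0]); o=np.zeros((h,a.shape[1]+b.shape[1],3),np.uint8);o[:a.shape[0],:a.shape[1]]=a;o[:b.shape[0],a.shape[1]:]=b
cv2.imwrite('pics/c1.png',cv2.convertScaleAbs(o,alpha=1.6))
E
```

```text
(no output)
```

View pics/c1.png

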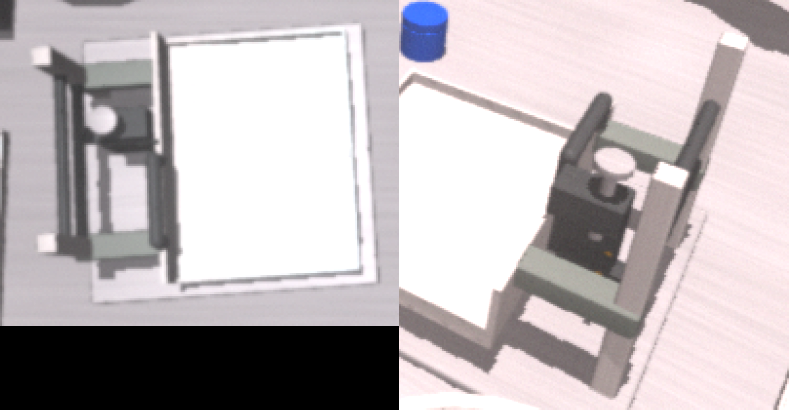

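```bash
cat >> h.py <<'E'
def dark(im,uv,r=22,thr=75):
    x0,y0=int(uv[0]-r),int(uv[1]-r); p=im[y0:y0+2*r,x0:x0+2*r].max(2)
    n,l,s,c=cv2.connectedComponentsWithStats((p<thr).astype(np.uint8))
    k=1+np.argmax(s[1:,4]); m=(l==k).astype(np.uint8)
    (cx,cy),rad=cv2.minEnclosingCircle(max(cv2.findContours(m,0,1)[0],key=len))
    return np.array([cx+x0,cy+y0]),rad,c[k]+[x0,y0],s[k,4]
def info(): 
    o=bot.get_obs(); print('t',round(o['t'],2),'tcp',o['eef_pos'],'F',o['contact_force'],'w',round(o['gripper_width'],3)); return o
def go(target,yaw=None,ref=None):
    """shift (cm, tool axes) from current pose; yaw = world angle (deg) of tool y axis (mod 180) -> turn about tool z"""
    o=bot.get_obs(); T=q2R(o['tool_rot']).as_matrix()
    print('tool y yaw',np.degrees(np.arctan2(T[1,1],T[0,1])),'shift cm',100*T.T@(np.array(target)-o['eef_pos']),'tilt',np.degrees(np.arccos(-T[2,2])))
    if yaw is not None:
        d=yaw-np.degrees(np.arctan2(T[1,1],T[0,1])); d=(d+90)%180-90; print('turn z deg',-d)
E
python3 - <<'E'
from h import *
np.set_printoptions(precision=4,suppress=True)
im=cv2.imread('pics/top0.png')[:,:,::-1]; ci=bot.camera_info('top')
sc=cv2.imread('pics/scene0.png')[:,:,::-1]; cs=bot.camera_info('scene')
b=[ray(ci,p,.01)[:2] for p in [(140.5,190),(270.5,182),(279.5,304.8),(144,313.8)]]
print('base',b,[np.linalg.norm(b[i]-b[i-1]) for i in range(4)],'c',np.mean(b,0))
p=[ray(ci,q,.215)[:2] for q in [(120,196.7),(122.4,285.7)]]; print('posts',p,np.linalg.norm(p[0]-p[1]),np.mean(p,0))
print('pin',ray(ci,(149,228),.167),'handle',ray(ci,(174,264),.132), [ray(ci,q,.132) for q in [(175,241),(174,287)]])
bc=[ray(ci,q,.015)[:2] for q in [(411,211),(501,211),(503,337),(411,337)]]; print('board',bc,[np.linalg.norm(bc[i]-bc[i-1]) for i in range(4)])
for s in [(324,251),(384,250),(329,301)]:
    c,r,m,a=dark(im,s); P=ray(ci,c,.05); print('tin',c,r,m,a,P,'-> scene',proj(cs,P))
print('mallet head top',ray(ci,(446,245),.075),'handle end',ray(ci,(434,309),.054))
E
```

```text
base [array([0.685 , 0.4121]), array([0.7028, 0.1206]), array([0.4282, 0.0986]), array([0.4096, 0.3949])] [np.float64(0.27597897058125276), np.float64(0.2920883860967008), np.float64(0.27543902940332654), np.float64(0.2969111603361141)] c [0.5564 0.2565]
posts [array([0.6326, 0.3904]), array([0.4633, 0.3794])] 0.16964030868943103 [0.5479 0.3849]
pin [0.5785 0.3466 0.167 ] handle [0.5097 0.3036 0.132 ] [array([0.5564, 0.3028, 0.132 ]), array([0.4635, 0.3023, 0.132 ])]
board [array([ 0.6353, -0.194 ]), array([ 0.6349, -0.3954]), array([ 0.3571, -0.3889]), array([ 0.3578, -0.1883])] [np.float64(0.2775684757541655), np.float64(0.20138672077268088), np.float64(0.2778438013949314), np.float64(0.2006086252786513)]
tin [323.4211 251.8684] 12.145486831665039 [323.4229 251.6939] 428 [0.541 0.002 0.05 ] -> scene [329.3598 271.0856]
tin [382.6579 251.0789] 12.532882690429688 [382.8076 250.8076] 447 [ 0.5424 -0.1259  0.05  ] -> scene [280.3897 248.4938]
tin [328.5    301.1842] 11.57456111907959 [328.6324 301.1618] 408 [ 0.4353 -0.0086  0.05  ] -> scene [357.2518 244.9097]
mallet head top [ 0.5527 -0.2581  0.075 ] handle end [ 0.4181 -0.2329  0.054 ]
```

```bash
python3 - <<'E'
from h import *
np.set_printoptions(precision=4,suppress=True)
ci=bot.camera_info('top')
go([.541,.002,.20],93.6)
for u in [(266.7,186),(271,298.6),(179,188),(183,303)]: print(ray(ci,u,.057))
print(bot.camera_info('wrist'))
E
```

```text
tool y yaw 74.93860192216756 shift cm [-52.1938 -53.2499   4.8288] tilt 0.003076859738849484
turn z deg -18.66139807783243
[0.6843 0.1249 0.057 ]
[0.4411 0.1136 0.057 ]
[0.6802 0.315  0.057 ]
[0.4323 0.2999 0.057 ]
{'vertical_fov': 61.198703436952805, 'cx': 318.74917579166083, 'cy': 236.91076084262718, 'position': array([0.1046, 0.6697, 0.3753]), 'attitude': array([ 0.7852, -0.1139, -0.0876,  0.6023])}
```

>>> carry_out:
  moves:
    - [[0,0,-5],[-4,-4,0],8.5]
    - [[0,0,-10],[-8.5,-8.5,0],8.5]
    - [[0,0,-15],[-13,-13,0],8.5]
    - [[0,0,-18.66],[-17,-17,0],8.5]
    - [[0,0,-18.66],[-21,-21.5,0],8.5]
  newtons: 40

```text
t: 1.38
eef_pos: [0.3234, 0.388, 0.2486]
tool_rot: [0.0, -0.032, 1.0, 0.0]
contact_force: [1.1, -0.2, 1.1]
gripper_width: 0.992
```

>>> carry_out:
  moves:
    - [[0,0,0],[-2.5,-5,0],8.5]
    - [[0,0,0],[-5,-10,0],8.5]
    - [[0,0,0],[-7.5,-15,0],8.5]
    - [[0,0,0],[-10,-20,0],8.5]
    - [[0,0,0],[-12.5,-25,0],8.5]

```text
t: 2.0
eef_pos: [0.4636, 0.1464, 0.2488]
tool_rot: [0.0, -0.032, 1.0, 0.0]
contact_force: [0.1, 0.5, 0.7]
gripper_width: 1.001
```

>>> carry_out:
  moves:
    - [[0,0,0],[-2.5,-5,1],8.5]
    - [[0,0,0],[-5,-10,2],8.5]
    - [[0,0,0],[-7,-15,4.8],8.5]
    - [[0,0,0],[-7,-15,4.8],8.5]
    - [[0,0,0],[-7,-15,4.8],8.5]

```text
t: 2.62
eef_pos: [0.542, 0.0031, 0.2003]
tool_rot: [-0.0, -0.031, 1.0, 0.0]
contact_force: [-0.0, 1.1, -0.3]
gripper_width: 1.001
```

```bash
python3 - <<'E'
from h import *
np.set_printoptions(precision=4,suppress=True)
go([.541,.002,.032],93.6);info(); im,ci=snap('wrist','w1')
for P in [(.541,.002),(.5424,-.1259),(.4353,-.0086)]: print(proj(ci,[*P,.05]))
E
```

```text
tool y yaw 93.59516772437898 shift cm [ 0.0999 -0.1141 16.8271] tilt 0.03063467586887432
turn z deg -0.004832275621012627
t 2.62 tcp [0.542  0.0031 0.2003] F [-0.028   1.1456 -0.3153] w 1.001
[318.1909 223.289 ]
[135.8489 214.0482]
[311.996   60.4331]
```

View pics/w1.png

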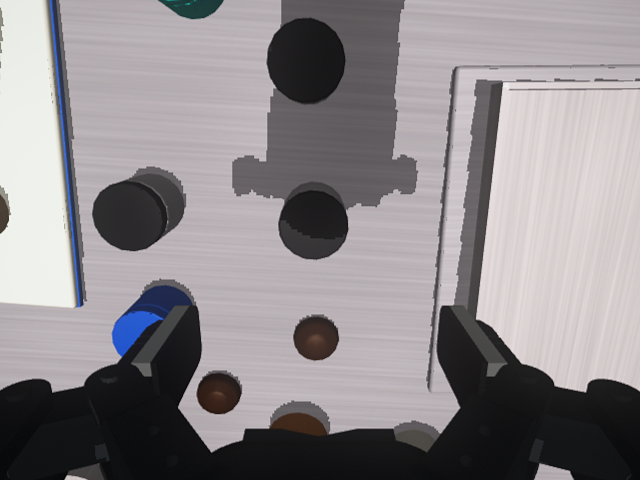

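>>> carry_out:
  moves:
    - [[0,0,0],[0.1,-0.3,5],8.5]
    - [[0,0,0],[0.1,-0.3,10],8.5]
    - [[0,0,0],[0.1,-0.3,14],8.5]
    - [[0,0,0],[0.1,-0.3,16.6],8.5]
    - [[0,0,0],[0.1,-0.3,16.6],8.5]

```text
t: 3.3
eef_pos: [0.54, 0.0015, 0.0334]
tool_rot: [-0.001, -0.033, 0.999, 0.0]
contact_force: [0.1, 0.4, 0.9]
gripper_width: 1.0
```

>>> carry_out:
  moves:
    - [[0,0,0],[0,0,0],4.5]
    - [[0,0,0],[0,0,0],4.5]
    - [[0,0,0],[0,0,0],4.5]
    - [[0,0,0],[0,0,0],4.5]
    - [[0,0,0],[0,0,-2],4.5]

```text
t: 3.92
eef_pos: [0.5408, -0.0002, 0.0547]
tool_rot: [-0.0, -0.032, 1.0, 0.0]
contact_force: [0.5, 0.3, -0.8]
gripper_width: 0.575
```

>>> carry_out:
  moves:
    - [[0,0,0],[0,0,-5],4.5]
    - [[0,0,0],[0,0,-10],4.5]
    - [[0,0,0],[-2,4,-12],4.5]
    - [[0,0,0],[-4,8,-12],4.5]
    - [[0,0,0],[-6,12,-12],4.5]

```text
t: 4.55
eef_pos: [0.5943, 0.1246, 0.176]
tool_rot: [0.001, -0.031, 1.0, 0.001]
contact_force: [0.8, 0.1, -0.6]
gripper_width: 0.57
```

```bash
python3 - <<'E'
from h import *
np.set_printoptions(precision=4,suppress=True)
C=np.array([.5595,.213]);X=np.array([.998,.0628]);Y=np.array([-.0628,.998])
p=C+.07*X-.012*Y
go([*p,.081],93.6);info(); im,ci=snap('wrist','w2')
for x in(-.121,.121): print([proj(ci,[*(C+x*X+y*Y),.057]) for y in(-.09,.09)])
E
```

```text
tool y yaw 93.58948134234616 shift cm [-4.0557  7.8311  9.5199] tilt 0.1481106463936684
turn z deg -0.010518657653832975
t 4.55 tcp [0.5943 0.1246 0.176 ] F [ 0.7791  0.0885 -0.5678] w 0.57
[array([320.8307, -36.6537]), array([662.4555, -36.2208])]
[array([320.1225, 362.9995]), array([578.0095, 362.8696])]
```

View pics/w2.png

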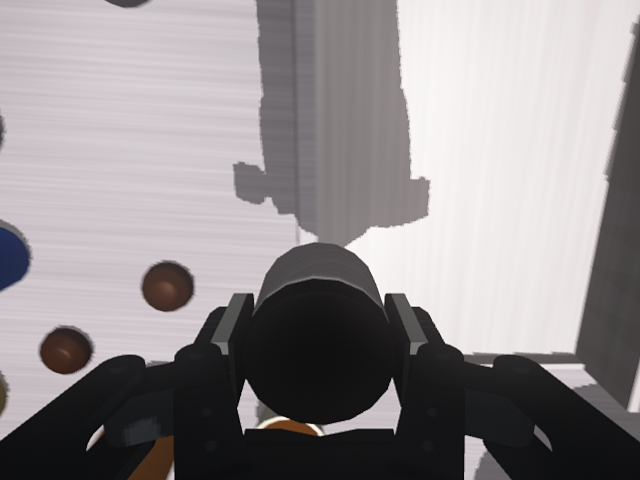

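>>> carry_out:
  moves:
    - [[0,0,0],[-2,4,0],4.5]
    - [[0,0,0],[-4,7.8,2],4.5]
    - [[0,0,0],[-4,7.8,6],4.5]
    - [[0,0,0],[-4,7.8,8.5],4.5]
    - [[0,0,0],[-4,7.8,9.3],4.5]

```text
t: 5.22
eef_pos: [0.6271, 0.2032, 0.0809]
tool_rot: [-0.002, -0.031, 1.0, -0.0]
contact_force: [-18.8, -3.6, 43.7]
gripper_width: 0.575
```

>>> carry_out:
  moves:
    - [[0,0,0],[0,0,0.1],4.5]
    - [[0,0,0],[0,0,0.1],6]
    - [[0,0,0],[0,0,0.1],8]
    - [[0,0,0],[0,0,0],8.5]
    - [[0,0,0],[0,0,-4],8.5]

```text
t: 5.85
eef_pos: [0.6263, 0.203, 0.119]
tool_rot: [-0.003, -0.032, 0.999, -0.001]
contact_force: [0.5, -0.0, -0.1]
gripper_width: 0.996
```

>>> carry_out:
  moves:
    - [[0,0,0],[0,0,-5],8.5]
    - [[0,0,0],[0,-4,-9],8.5]
    - [[0,0,0],[1,-9,-9],8.5]
    - [[0,0,0],[3,-14,-9],8.5]
    - [[0,0,0],[5,-19,-9],8.5]

```text
t: 6.48
eef_pos: [0.5901, 0.0091, 0.2117]
tool_rot: [0.0, -0.031, 1.0, 0.0]
contact_force: [0.4, 0.2, -0.1]
gripper_width: 0.999
```

```bash
cat > s.py <<'E'
from h import *
np.set_printoptions(precision=4,suppress=True)
C=np.array([.5595,.213]);X=np.array([.998,.0628]);Y=np.array([-.0628,.998])
E
python3 - <<'E'
from s import *
go([.5424,-.129,.0335],93.6);info(); im,ci=snap('top','t2')
for n in (0,): 
  for d in bot.silhouettes('tin1_mid','top')[:5]:
    l=d['location'];print(d['score'],l,ray(ci,l,.05),ray(ci,l,.095))
E
```

```text
tool y yaw 93.59563257065908 shift cm [  5.6433 -13.4781  17.8171] tilt 0.046569154987412105
turn z deg -0.0043674293409168286
t 6.47 tcp [0.5901 0.0091 0.2117] F [ 0.3785  0.1714 -0.0784] w 0.999
0.7 [381.2, 252.1] [ 0.5402 -0.1227  0.05  ] [ 0.5361 -0.1184  0.095 ]
```

>>> carry_out:
  moves:
    - [[0,0,0],[2,-5,2],8.5]
    - [[0,0,0],[4,-10,4],8.5]
    - [[0,0,0],[5.6,-13.5,8],8.5]
    - [[0,0,0],[5.6,-13.5,13],8.5]
    - [[0,0,0],[5.6,-13.5,17],8.5]

```text
t: 7.2
eef_pos: [0.5431, -0.1277, 0.0399]
tool_rot: [0.0, -0.031, 1.0, 0.0]
contact_force: [-0.1, -0.9, -0.4]
gripper_width: 0.997
```

>>> carry_out:
  moves:
    - [[0,0,0],[0,0,0.75],8.5]
    - [[0,0,0],[0,0,0.75],4.5]
    - [[0,0,0],[0,0,0.75],4.5]
    - [[0,0,0],[0,0,0.75],4.5]
    - [[0,0,0],[0,0,0.75],4.5]

```text
t: 7.82
eef_pos: [0.5448, -0.1277, 0.0358]
tool_rot: [0.002, -0.031, 1.0, -0.0]
contact_force: [-0.6, -0.3, 6.9]
gripper_width: 0.569
```

>>> carry_out:
  moves:
    - [[0,0,0],[0,0,-5],4.5]
    - [[0,0,0],[0,0,-10],4.5]
    - [[0,0,0],[0,5,-14],4.5]
    - [[0,0,0],[0,10,-14],4.5]
    - [[0,0,0],[0,15,-14],4.5]

```text
t: 8.45
eef_pos: [0.5342, 0.024, 0.1757]
tool_rot: [0.002, -0.031, 1.0, 0.001]
contact_force: [0.4, 0.3, -1.0]
gripper_width: 0.571
```

```bash
python3 - <<'E'
from s import *
go([*(C-.012*Y),.085],93.6);info(); im,ci=snap('wrist','w3'); im,ci=snap('top','t3')
E
```

```text
tool y yaw 93.59143842198317 shift cm [-3.6829 17.4933  9.0956] tilt 0.19869177563253873
turn z deg -0.008561578016824
t 8.45 tcp [0.5342 0.024  0.1757] F [ 0.4141  0.2777 -0.9662] w 0.571
```

View pics/t3.png

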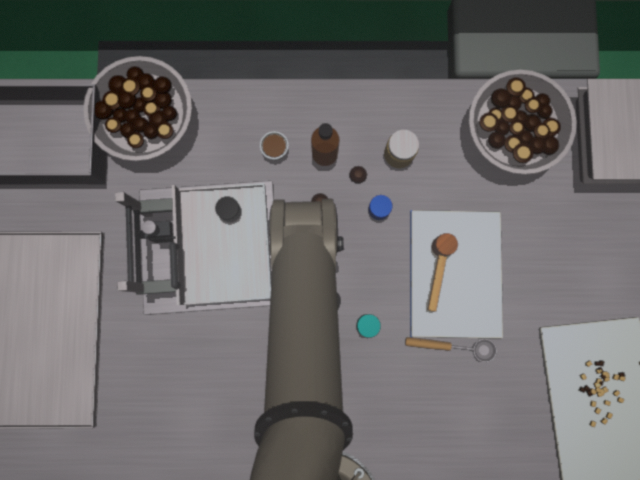

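>>> carry_out:
  moves:
    - [[0,0,0],[-1,5,0],4.5]
    - [[0,0,0],[-2,10,0],4.5]
    - [[0,0,0],[-3,15,0],4.5]
    - [[0,0,0],[-3.7,17.5,3],4.5]
    - [[0,0,0],[-3.7,17.5,7],4.5]

```text
t: 9.18
eef_pos: [0.5609, 0.2031, 0.1046]
tool_rot: [0.002, -0.034, 0.999, 0.002]
contact_force: [-0.4, -0.3, -1.2]
gripper_width: 0.575
```

>>> carry_out:
  moves:
    - [[0,0,0],[0,0,1.5],4.5]
    - [[0,0,0],[0,0,2.1],4.5]
    - [[0,0,0],[0,0,2.2],6]
    - [[0,0,0],[0,0,2.1],8]
    - [[0,0,0],[0,0,2],8.5]

```text
t: 9.8
eef_pos: [0.5603, 0.1993, 0.0849]
tool_rot: [0.001, -0.031, 1.0, 0.0]
contact_force: [0.3, -0.2, 0.7]
gripper_width: 0.996
```

>>> carry_out:
  moves:
    - [[0,0,0],[0,0,-4],8.5]
    - [[0,0,0],[0,-2,-9],8.5]
    - [[0,0,0],[2,-7,-9],8.5]
    - [[0,0,0],[4,-12,-9],8.5]
    - [[0,0,0],[6,-17,-9],8.5]

```text
t: 10.42
eef_pos: [0.5102, 0.0243, 0.1747]
tool_rot: [0.001, -0.031, 1.0, 0.0]
contact_force: [1.3, -0.9, 0.6]
gripper_width: 0.997
```

```bash
python3 - <<'E'
from s import *
go([.4353,-.011,.037],93.6);info(); im,ci=snap('wrist','w4'); print(proj(ci,[.4353,-.0086,.05]))
for d in bot.silhouettes('tin1_mid','wrist')[:4]: print(d['score'],d['location'],d['region'].sum(),ray(ci,d['location'],.04))
E
```

```text
tool y yaw 93.60892345441503 shift cm [ 7.7184 -3.0543 13.7511] tilt 0.09876101661576601
turn z deg 0.008923454415040055
t 10.43 tcp [0.5102 0.0243 0.1747] F [ 1.2909 -0.8953  0.6232] w 0.997
[272.5197 109.7664]
0.7 [287.6, 384.4] 1624 [0.6322 0.0078 0.04  ]
0.66 [583.3, 333.4] 8163 [0.5755 0.2198 0.04  ]
```

```bash
python3 - <<'E'
from s import *
im=cv2.imread('pics/w4.png')[:,:,::-1]; ci=bot.camera_info('wrist')
c,r,m,a=dark(im,(270,110),90,60); print(c,r,m,a,ray(ci,c,.05))
E
```

```text
[264.92  107.905] 43.063255310058594 [265.0085 108.225 ] 5498 [ 0.4322 -0.0177  0.05  ]
```

View pics/w4.png

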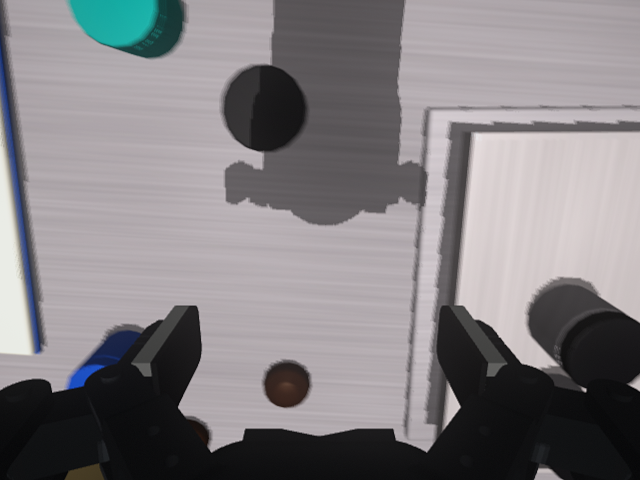

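>>> carry_out:
  moves:
    - [[0,0,0],[3.5,-1.5,2],8.5]
    - [[0,0,0],[7.7,-3.25,5],8.5]
    - [[0,0,0],[7.7,-3.25,9],8.5]
    - [[0,0,0],[7.7,-3.25,13],8.5]
    - [[0,0,0],[7.7,-3.25,13.7],8.5]

```text
t: 11.15
eef_pos: [0.4346, -0.0114, 0.0355]
tool_rot: [-0.002, -0.031, 1.0, -0.0]
contact_force: [-0.3, 0.2, 0.4]
gripper_width: 0.997
```

>>> carry_out:
  moves:
    - [[0,0,0],[0,0,0],8.5]
    - [[0,0,0],[0,0,0],4.5]
    - [[0,0,0],[0,0,0],4.5]
    - [[0,0,0],[0,0,0],4.5]
    - [[0,0,0],[0,0,0],4.5]

```text
t: 11.78
eef_pos: [0.4366, -0.0113, 0.0381]
tool_rot: [0.001, -0.031, 1.0, 0.0]
contact_force: [-1.4, 0.5, 10.7]
gripper_width: 0.569
```

>>> carry_out:
  moves:
    - [[0,0,0],[0,0,-5],4.5]
    - [[0,0,0],[0,0,-10],4.5]
    - [[0,0,0],[0,3,-14],4.5]
    - [[0,0,0],[0,8,-14],4.5]
    - [[0,0,0],[0,13,-14],4.5]

```text
t: 12.4
eef_pos: [0.4278, 0.1197, 0.1782]
tool_rot: [0.001, -0.031, 1.0, 0.001]
contact_force: [-0.3, -0.7, -0.6]
gripper_width: 0.575
```

```bash
python3 - <<'E'
from s import *
go([*(C-.07*X-.012*Y),.084],93.6);info()
E
```

```text
tool y yaw 93.55121823842119 shift cm [-6.7025  7.2727  9.4541] tilt 0.1815485606492999
turn z deg -0.04878176157880887
t 12.4 tcp [0.4278 0.1197 0.1782] F [-0.2597 -0.6588 -0.6343] w 0.575
```

>>> carry_out:
  moves:
    - [[0,0,0],[-3.5,4,0],4.5]
    - [[0,0,0],[-6.7,7.3,1],4.5]
    - [[0,0,0],[-6.7,7.3,5],4.5]
    - [[0,0,0],[-6.7,7.3,8.5],4.5]
    - [[0,0,0],[-6.7,7.3,9.3],4.5]

```text
t: 13.02
eef_pos: [0.4878, 0.1946, 0.0828]
tool_rot: [-0.002, -0.031, 1.0, -0.001]
contact_force: [-20.2, -7.1, 58.9]
gripper_width: 0.569
```

>>> carry_out:
  moves:
    - [[0,0,0],[0,0,0.1],4.5]
    - [[0,0,0],[0,0,0.2],6]
    - [[0,0,0],[0,0,0.1],8]
    - [[0,0,0],[0,0,0],8.5]
    - [[0,0,0],[0,0,-4],8.5]

```text
t: 13.65
eef_pos: [0.4881, 0.1946, 0.1224]
tool_rot: [-0.002, -0.032, 0.999, -0.001]
contact_force: [0.1, -0.3, 0.5]
gripper_width: 0.999
```

>>> carry_out:
  moves:
    - [[0,0,0],[0,0,-5],8.5]
    - [[0,0,0],[0,0,-10],8.5]
    - [[0,0,0],[0,0,-14],8.5]
    - [[0,0,0],[0,2,-14],8.5]
    - [[0,0,0],[0,2,-14],8.5]

```text
t: 14.28
eef_pos: [0.4877, 0.2171, 0.2633]
tool_rot: [-0.0, -0.033, 0.999, 0.0]
contact_force: [0.3, -0.1, 0.6]
gripper_width: 0.994
```

```bash
python3 - <<'E'
from s import *
go([.5105,.3036,.127],93.6);info();im,ci=snap('wrist','w5')
print(proj(ci,[.51,.3036,.132]),proj(ci,[.5785,.3466,.167]))
im,ci=snap('top','t5')
for d in bot.silhouettes('mallet_head','top')[:4]: print(d['score'],d['location'],d['region'].sum())
E
```

```text
tool y yaw 93.78521885916673 shift cm [-2.8521  8.4712 13.6352] tilt 0.048381493161635813
turn z deg 0.18521885916673853
t 14.28 tcp [0.4877 0.2171 0.2633] F [ 0.2648 -0.0688  0.5766] w 0.994
[444.1612 271.5957] [509.6497 393.9275]
0.86 [439.6, 252.9] 884
0.23 [233.3, 225.8] 6889
```

View pics/w5.png

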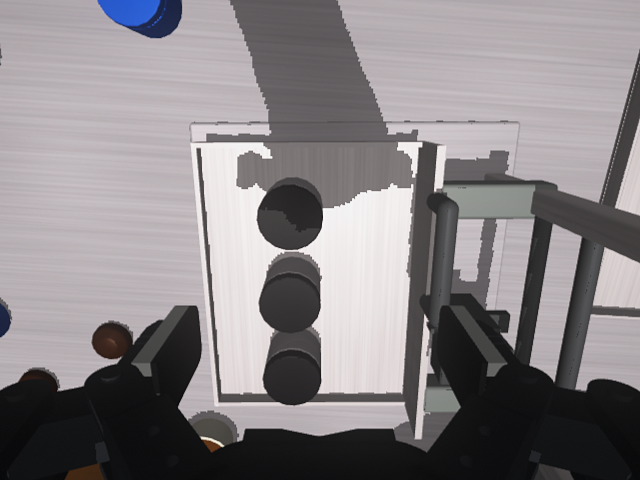

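>>> carry_out:
  moves:
    - [[0,0,0],[-1.5,4.2,0],6]
    - [[0,0,0],[-2.7,8.4,1],5]
    - [[0,0,0],[-2.7,8.4,6],5]
    - [[0,0,0],[-2.7,8.4,10],5]
    - [[0,0,0],[-2.7,8.4,12.5],5]

```text
t: 15.05
eef_pos: [0.509, 0.2991, 0.1355]
tool_rot: [-0.002, -0.031, 1.0, -0.002]
contact_force: [0.2, 0.2, -0.9]
gripper_width: 0.585
```

>>> carry_out:
  moves:
    - [[0,0,0],[0,0,1.0],5]
    - [[0,0,0],[0,0,1.0],1]
    - [[0,0,0],[0,0,1.0],1]
    - [[0,0,0],[0,0,1.0],1]
    - [[0,0,0],[0,0,1.0],1]
  newtons: 80

```text
t: 15.68
eef_pos: [0.5106, 0.3044, 0.1301]
tool_rot: [0.001, -0.033, 0.999, 0.003]
contact_force: [0.9, 7.3, -6.5]
gripper_width: 0.134
```

```bash
python3 - <<'E'
from s import *
info();im,ci=snap('wrist','w6');im,ci=snap('scene','s6')
b=cv2.resize(im[200:440,360:600],None,fx=1.25,fy=1.25);a=cv2.resize(cv2.imread('pics/w6.png'),(400,300))
cv2.imwrite('pics/c6.png',np.hstack([a,b[:,:,::-1]]))
E
```

```text
t 15.68 tcp [0.5106 0.3044 0.1301] F [ 0.9085  7.2726 -6.5343] w 0.134
```

View pics/c6.png

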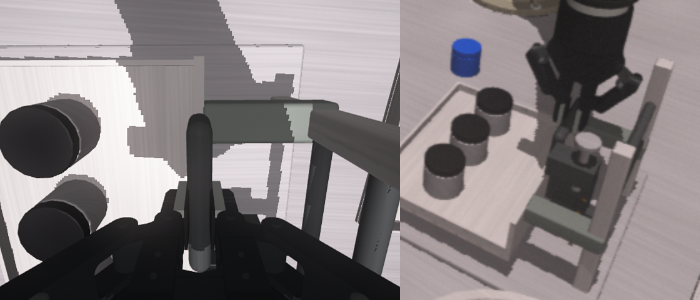

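>>> carry_out:
  moves:
    - [[0,0,0],[0,0,0],3.5]
    - [[0,0,0],[0,0,0],3.5]
    - [[0,0,0],[0,0,0.6],3.5]
    - [[0,0,0],[0,0,0.6],3.5]
    - [[0,0,0],[0,0,0.6],1]

```text
t: 16.4
eef_pos: [0.5102, 0.3019, 0.1229]
tool_rot: [0.0, -0.031, 1.0, 0.001]
contact_force: [-2.8, 20.3, -4.5]
gripper_width: 0.208
```

>>> carry_out:
  moves:
    - [[0,0,0],[0,0,0],1]
    - [[0,0,0],[0,0,0],1]
    - [[0,0,0],[0,0,0],1]
    - [[0,0,0],[0,0,0],1]
    - [[0,0,0],[0,0,0],1]

```text
t: 17.02
eef_pos: [0.51, 0.3044, 0.1231]
tool_rot: [0.001, -0.033, 0.999, 0.002]
contact_force: [-0.5, 8.6, -3.8]
gripper_width: 0.131
```

>>> carry_out:
  moves:
    - [[0,0,0],[0,0.2,-1],1]
    - [[0,0,0],[0,0.2,-2],1]
    - [[0,0,0],[0,0.2,-3],1]
    - [[0,0,0],[0,0.2,-4],1]
    - [[0,0,0],[0,0.2,-5],1]

```text
t: 17.65
eef_pos: [0.5099, 0.3045, 0.172]
tool_rot: [0.0, -0.032, 0.999, 0.001]
contact_force: [4.2, 5.3, -11.8]
gripper_width: 0.138
```

>>> carry_out:
  moves:
    - [[0,0,0],[0,0,-1],1]
    - [[0,0,0],[0,0,-2],1]
    - [[0,0,0],[0,0,-3],1]
    - [[0,0,0],[0,0,-4],1]
    - [[0,0,0],[0,0,-5],1]

```text
t: 18.27
eef_pos: [0.5099, 0.3045, 0.2218]
tool_rot: [0.0, -0.032, 0.999, 0.001]
contact_force: [4.5, 6.3, -12.6]
gripper_width: 0.138
```

>>> carry_out:
  moves:
    - [[0,0,0],[0,0,-1],1]
    - [[0,0,0],[0,0,-2],1]
    - [[0,0,0],[0,0,-3],1]
    - [[0,0,0],[0,0,-3.9],1]
    - [[0,0,0],[0,0,-3.9],1]

```text
t: 18.9
eef_pos: [0.5099, 0.3045, 0.2616]
tool_rot: [0.0, -0.032, 0.999, 0.001]
contact_force: [2.3, 5.3, -4.8]
gripper_width: 0.135
```

```bash
python3 - <<'E'
from s import *
info();im,ci=snap('scene','s7')
b=cv2.resize(im[130:440,340:620],(560,600))
cv2.imwrite('pics/c7.png',b[:,:,::-1])
E
```

```text
t 18.9 tcp [0.5099 0.3045 0.2616] F [ 2.2519  5.3171 -4.7949] w 0.135
```

View pics/c7.png

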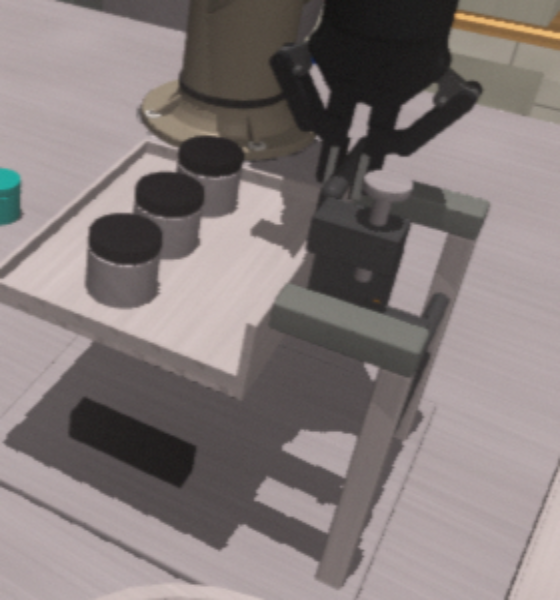

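>>> carry_out:
  moves:
    - [[0,0,0],[0,0,0],1]
    - [[0,0,0],[0,0,0.8],1]
    - [[0,0,0],[0,0,1.6],1]
    - [[0,0,0],[0,0,2.4],1]
    - [[0,0,0],[0,0,3.0],1]

```text
t: 19.58
eef_pos: [0.5099, 0.3045, 0.2311]
tool_rot: [0.0, -0.032, 0.999, 0.001]
contact_force: [1.5, 6.1, -4.1]
gripper_width: 0.138
```

>>> carry_out:
  moves:
    - [[0,0,0],[0,0,0.2],1]
    - [[0,0,0],[0,0,0.4],1]
    - [[0,0,0],[0,0,0.5],1]
    - [[0,0,0],[0,0,0.6],1]
    - [[0,0,0],[0,0,0.6],1]

```text
t: 20.2
eef_pos: [0.51, 0.3045, 0.2273]
tool_rot: [0.0, -0.032, 0.999, 0.001]
contact_force: [-4.0, 3.2, 10.0]
gripper_width: 0.136
```

>>> carry_out:
  moves:
    - [[0,0,0],[0,0,0],4]
    - [[0,0,0],[0,0,0],4]
    - [[0,0,0],[0,0,-1],4]
    - [[0,0,0],[0,0,-4],4]
    - [[0,0,0],[0,0,-9],4]

```text
t: 20.82
eef_pos: [0.5094, 0.3019, 0.3156]
tool_rot: [-0.001, -0.031, 1.0, -0.001]
contact_force: [0.8, 0.4, -0.1]
gripper_width: 0.465
```

>>> carry_out:
  moves:
    - [[0,0,0],[0,-4,-3],4]
    - [[0,0,0],[0,-9,-3],4]
    - [[0,0,0],[0,-15,-3],5]
    - [[0,0,0],[0,-21,-3],5]
    - [[0,0,0],[0,-27,-3],5]

```text
t: 21.45
eef_pos: [0.5269, 0.031, 0.3465]
tool_rot: [0.0, -0.031, 1.0, 0.0]
contact_force: [0.7, -0.2, -0.3]
gripper_width: 0.583
```

```bash
python3 - <<'E'
from s import *
info();im,ci=snap('top','t8')
hsv=cv2.cvtColor(im,cv2.COLOR_RGB2HSV)
sub=np.zeros((480,640),np.uint8);sub[205:340,405:505]=1
m=((hsv[:,:,0]<25)&(hsv[:,:,1]>90)).astype(np.uint8)*sub
n,l,s,c=cv2.connectedComponentsWithStats(m)
k=1+np.argmax(s[1:,4]); print(s[k],c[k])
pts=np.argwhere(l==k)[:,::-1]; P=np.array([ray(ci,p,.054)[:2] for p in pts])
red=pts[(hsv[pts[:,1],pts[:,0],0]<10)]; han=pts[hsv[pts[:,1],pts[:,0],0]>=12]
print('head px',red.mean(0),len(red),ray(ci,red.mean(0),.065))
H=np.array([ray(ci,p,.054)[:2] for p in han]); print('handle c',H.mean(0),len(han)); u,sv,v=np.linalg.svd(H-H.mean(0)); t=(H-H.mean(0))@v[0]
print('dir',v[0],np.degrees(np.arctan2(v[0][1],v[0][0])),t.min(),t.max(),'pin',ray(ci,(149,228),.167))
cv2.imwrite('pics/c8.png',np.hstack([cv2.resize(im[170:330,100:290],(475,400)),cv2.resize(im[195:355,400:520],(300,400))])[:,:,::-1])
E
```

```text
t 21.45 tcp [0.5269 0.031  0.3465] F [ 0.7057 -0.2245 -0.3065] w 0.583
[429 234  28  77 757] [441.0106 264.8177]
head px [452. 249.] 3 [ 0.5451 -0.2727  0.065 ]
handle c [ 0.4743 -0.2403] 410
dir [-0.9759  0.2181] 167.4051682018748 -0.07897167040367147 0.05987177508226324 pin [0.5785 0.3466 0.167 ]
```

View pics/c8.png

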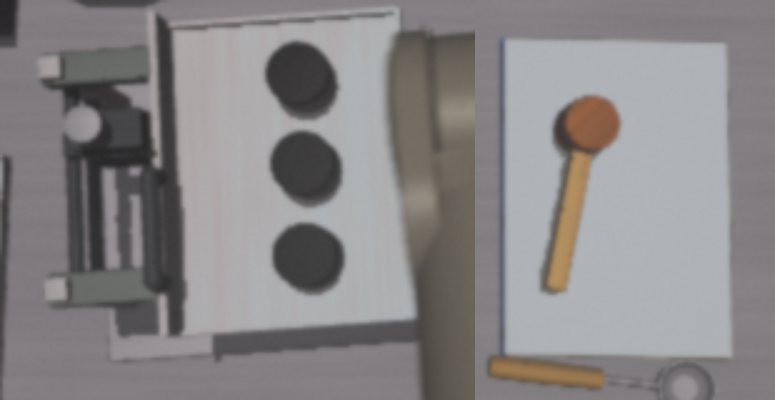

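```bash
python3 - <<'E'
from s import *
ci=bot.camera_info('top')
h=ray(ci,(446.8,244.2),.075); e=ray(ci,(431.2,311),.054); print('head',h,'end',e,np.linalg.norm((h-e)[:2]),'pin',ray(ci,(132.8,219.6),.272))
d=(h-e)[:2];d/=np.linalg.norm(d);a=np.degrees(np.arctan2(d[1],d[0]));print('dir',a)
g=h[:2]-.048*d; print('grip',g); go([*g,.2],a+90)
E
```

```text
head [ 0.5544 -0.2598  0.075 ] end [ 0.4139 -0.2269  0.054 ] 0.14431794518026297 pin [0.5802 0.3471 0.272 ]
dir -13.198914895283377
grip [ 0.5077 -0.2489]
tool y yaw 92.93551669225768 shift cm [  3.321  -26.7958  14.7924] tilt 0.23141521678438962
turn z deg 16.13443158754106
```

>>> carry_out:
  moves:
    - [[0,0,5],[0.6,-5.5,0],6]
    - [[0,0,10],[1.2,-11,2],6]
    - [[0,0,14],[2,-16.5,6],6]
    - [[0,0,16.8],[3,-22,10],6]
    - [[0,0,16.8],[3.3,-26.6,14],6]

```text
t: 22.12
eef_pos: [0.5111, -0.2278, 0.2125]
tool_rot: [0.001, 0.115, 0.993, -0.0]
contact_force: [0.6, 0.8, -0.8]
gripper_width: 0.702
```

>>> carry_out:
  moves:
    - [[0,0,0],[0,0,0],6]
    - [[0,0,0],[0,0,0],6]

```text
t: 22.38
eef_pos: [0.5114, -0.226, 0.213]
tool_rot: [0.0, 0.115, 0.993, 0.0]
contact_force: [-0.0, -0.6, 0.4]
gripper_width: 0.701
```

```bash
python3 - <<'E'
from s import *
info(); go([.5077,-.2489,.046],76.8); im,ci=snap('wrist','w9'); print('pred head top',proj(ci,[.5544,-.2598,.075]),'end',proj(ci,[.4139,-.2269,.054]),'grip',proj(ci,[.5077,-.2489,.054]))
E
```

```text
t 22.38 tcp [ 0.5114 -0.226   0.213 ] F [-0.0217 -0.562   0.3853] w 0.701
tool y yaw 76.78118943466023 shift cm [-0.1681 -2.3202 16.6965] tilt 0.008921714875261345
turn z deg -0.018810565339762775
pred head top [287.5309 296.2073] end [285.0837  82.2451] grip [288.1555 223.5206]
```

View pics/w9.png

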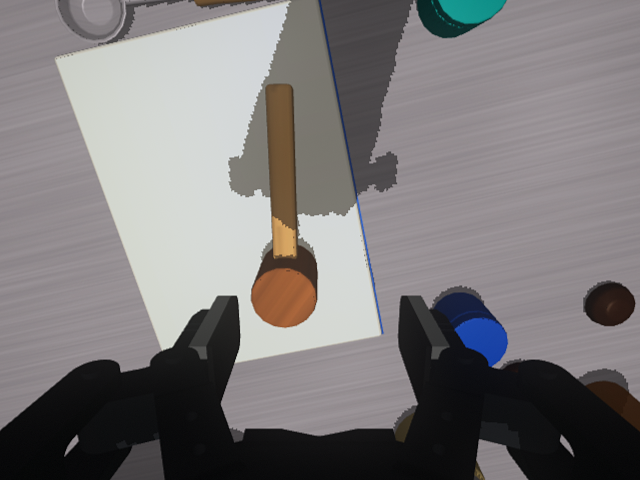

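>>> carry_out:
  moves:
    - [[0,0,0],[-0.1,-2.6,4],6]
    - [[0,0,0],[-0.1,-2.6,9],6]
    - [[0,0,0],[-0.1,-2.6,13],6]
    - [[0,0,0],[-0.1,-2.6,16.3],6]
    - [[0,0,0],[-0.1,-2.6,16.7],6]
  newtons: 110

```text
t: 23.05
eef_pos: [0.5062, -0.2496, 0.0448]
tool_rot: [-0.001, 0.114, 0.994, 0.001]
contact_force: [0.8, 1.0, -0.4]
gripper_width: 0.704
```

>>> carry_out:
  moves:
    - [[0,0,0],[0,0,0],6]
    - [[0,0,0],[0,0,0],1]
    - [[0,0,0],[0,0,0],1]
    - [[0,0,0],[0,0,0],1]
    - [[0,0,0],[0,0,0],1]

```text
t: 23.68
eef_pos: [0.5067, -0.2517, 0.0469]
tool_rot: [0.001, 0.115, 0.993, 0.0]
contact_force: [-1.1, 1.9, 8.3]
gripper_width: 0.19
```

>>> carry_out:
  moves:
    - [[0,0,0],[0,0,-1],1]
    - [[0,0,0],[0,0,-2],1]
    - [[0,0,0],[0,0,-3],1]
    - [[0,0,0],[0,0,-4],1]
    - [[0,0,0],[0,0,-4],1]

```text
t: 24.3
eef_pos: [0.5066, -0.2519, 0.0866]
tool_rot: [0.001, 0.115, 0.993, -0.0]
contact_force: [-0.8, -0.4, -2.4]
gripper_width: 0.187
```

```bash
python3 - <<'E'
from s import *
info(); go([.5077,-.2489,.4],76.8); im,ci=snap('wrist','w10'); im2,ci=snap('scene','s10')
cv2.imwrite('pics/c10.png',np.hstack([cv2.resize(im,(400,300)),cv2.resize(im2[100:340,140:460],(400,300))])[:,:,::-1])
E
```

```text
t 24.3 tcp [ 0.5066 -0.2519  0.0866] F [-0.8136 -0.4213 -2.4171] w 0.187
tool y yaw 76.80076500488471 shift cm [ -0.0895   0.3086 -31.3373] tilt 0.10023236886190565
turn z deg 0.000765004884712539
```

View pics/c10.png

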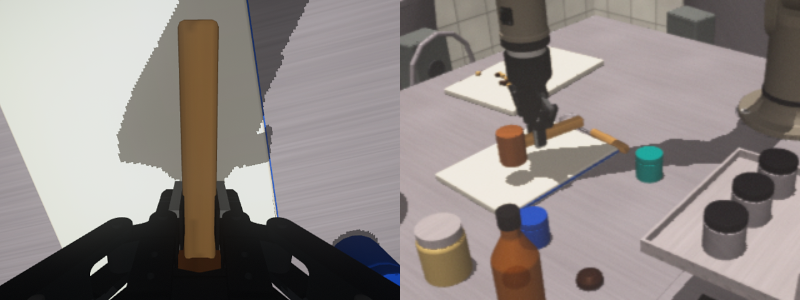

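>>> carry_out:
  moves:
    - [[0,0,0],[0,0,-4],1]
    - [[0,0,0],[0,1,-9],1]
    - [[0,0,0],[0.5,3,-14],1]
    - [[0,0,0],[1.3,7,-18],1]
    - [[0,0,0],[2.3,12,-21],1]

```text
t: 25.02
eef_pos: [0.5109, -0.1294, 0.2971]
tool_rot: [0.001, 0.116, 0.993, -0.0]
contact_force: [0.2, 0.8, -2.1]
gripper_width: 0.187
```

>>> carry_out:
  moves:
    - [[0,0,0],[0.9,5,-2],1]
    - [[0,0,0],[1.9,10,-4],1]
    - [[0,0,0],[2.8,15,-6],1]
    - [[0,0,0],[3.8,20,-8],1]
    - [[0,0,0],[4.7,25,-10],1]

```text
t: 25.65
eef_pos: [0.5218, 0.1261, 0.3958]
tool_rot: [-0.0, 0.115, 0.993, -0.0]
contact_force: [0.6, -0.2, -2.6]
gripper_width: 0.187
```

>>> carry_out:
  moves:
    - [[0,0,0],[0.9,5,0],1]
    - [[0,0,0],[1.9,10,0],1]
    - [[0,0,0],[2.8,15,0],1]
    - [[0,0,0],[3.7,19,0],1]
    - [[0,0,0],[4.3,22,0],1]

```text
t: 26.28
eef_pos: [0.5299, 0.3508, 0.3944]
tool_rot: [-0.001, 0.114, 0.993, -0.0]
contact_force: [1.1, -1.0, -1.9]
gripper_width: 0.188
```

>>> carry_out:
  moves:
    - [[0,0,0],[0,0,0],1]
    - [[0,0,0],[0,0,0],1]

```text
t: 26.52
eef_pos: [0.5309, 0.3475, 0.395]
tool_rot: [-0.0, 0.115, 0.993, -0.001]
contact_force: [-0.3, -0.3, -2.4]
gripper_width: 0.192
```

```bash
python3 - <<'E'
from s import *
info(); go([.533,.3576,.315],76.8); im,ci=snap('scene','s11'); im2,c2=snap('top','t11')
print(proj(ci,[.5795,.347,.2713]),proj(c2,[.5795,.347,.2713]))
cv2.imwrite('pics/c11.png',np.hstack([cv2.resize(im[110:380,340:640],(400,360)),cv2.resize(im2[140:320,50:250],(400,360))])[:,:,::-1])
E
```

```text
t 26.52 tcp [0.5309 0.3475 0.395 ] F [-0.2715 -0.3087 -2.4454] w 0.192
tool y yaw 76.74156314940657 shift cm [0.0257 1.0447 7.9972] tilt 0.09676697915426888
turn z deg -0.05843685059342363
[528.9943 245.05  ] [132.9612 220.0155]
```

View pics/c11.png

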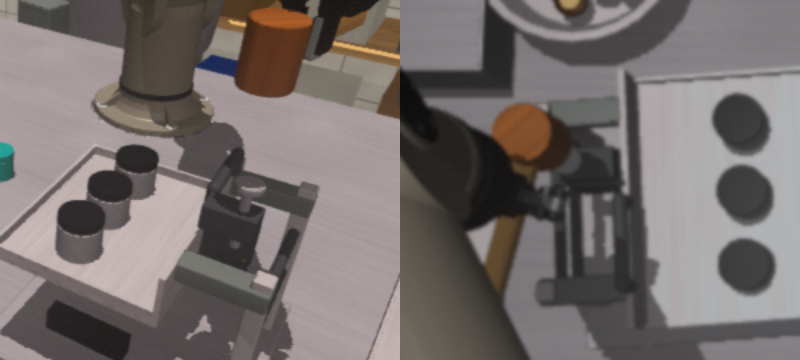

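```bash
python3 - <<'E'
from s import *
c=bot.camera_info('top');s=bot.camera_info('scene')
h=ray(c,(111,206.5),.423);print(h, 'expected',[.5309+.047,.3475-.0105]); print(proj(s,[*h[:2],.423]),'obs',(340+.75*279,110+.75*17))
for z in (.423,): print(ray(s,(340+.75*279,110+.75*17),z))
print('pin scene',ray(s,(528,249.5),.2713))
E
```

```text
[0.5792 0.336  0.423 ] expected [0.5779000000000001, 0.33699999999999997]
[550.4709 121.43  ] obs (549.25, 122.75)
[0.584  0.3362 0.423 ]
pin scene [0.5897 0.3494 0.2713]
```

>>> carry_out:
  moves:
    - [[0,0,0],[0,0.6,1],1]
    - [[0,0,0],[0,1.2,3],1]
    - [[0,0,0],[0,1.2,6],1]
    - [[0,0,0],[0,1.2,8],1]
    - [[0,0,0],[0,1.2,8.3],1]
  newtons: 120

```text
t: 27.25
eef_pos: [0.5322, 0.36, 0.3096]
tool_rot: [-0.002, 0.115, 0.993, -0.002]
contact_force: [0.4, -0.2, -1.5]
gripper_width: 0.183
```

>>> carry_out:
  moves:
    - [[0,0,0],[0,0,0.5],1]
    - [[0,0,0],[0,0,0.9],1]
    - [[0,0,0],[0,0,1.2],1]
    - [[0,0,0],[0,0,1.5],1]

```text
t: 27.75
eef_pos: [0.5336, 0.3606, 0.299]
tool_rot: [0.0, 0.115, 0.993, 0.001]
contact_force: [-4.6, -1.6, 6.3]
gripper_width: 0.181
```

>>> carry_out:
  moves:
    - [[0,0,0],[0,0,0.4],1]
    - [[0,0,0],[0,0,0.8],1]
    - [[0,0,0],[0,0,1.1],1]
    - [[0,0,0],[0,0,1.4],1]
    - [[0,0,0],[0,0,1.6],1]

```text
t: 28.38
eef_pos: [0.5337, 0.3606, 0.2831]
tool_rot: [0.0, 0.115, 0.993, 0.001]
contact_force: [-3.7, -1.0, 5.3]
gripper_width: 0.185
```

```bash
python3 - <<'E'
from s import *
info(); im,ci=snap('scene','s12'); im2,c2=snap('wrist','w12')
E
```

```text
t 28.38 tcp [0.5337 0.3606 0.2831] F [-3.6999 -1.0278  5.3221] w 0.185
```

>>> carry_out:
  moves:
    - [[0,0,0],[0,0,0.2],1]
    - [[0,0,0],[0,0,0.3],1]
    - [[0,0,0],[0,0,0.4],1]
    - [[0,0,0],[0,0,0.4],1]

```text
t: 28.98
eef_pos: [0.5335, 0.3607, 0.2807]
tool_rot: [0.0, 0.115, 0.993, 0.001]
contact_force: [-8.7, -3.0, 15.1]
gripper_width: 0.187
```

>>> carry_out:
  moves:
    - [[0,0,0],[0,0,0.15],1]
    - [[0,0,0],[0,0,0.3],1]
    - [[0,0,0],[0,0,0.3],1]

```text
t: 29.35
eef_pos: [0.5334, 0.3609, 0.2797]
tool_rot: [0.0, 0.115, 0.993, 0.002]
contact_force: [-13.8, -4.8, 26.9]
gripper_width: 0.184
```

```bash
python3 - <<'E'
from s import *
info(); im,ci=snap('scene','s13')
b=[cv2.resize(cv2.imread(f'pics/{n}.png')[160:340,440:640],(400,360)) for n in('s12','s13')]
cv2.imwrite('pics/c13.png',np.hstack(b))
E
```

```text
t 29.35 tcp [0.5334 0.3609 0.2797] F [-13.751   -4.7678  26.8891] w 0.184
```

>>> carry_out:
  moves:
    - [[0,0,0],[0,0,-1],1]
    - [[0,0,0],[0,0,-3],1]
    - [[0,0,0],[0,0,-6],1]
    - [[0,0,0],[0,0,-9],1]
    - [[0,0,0],[0,0,-12],1]

```text
t: 30.02
eef_pos: [0.5335, 0.3602, 0.3952]
tool_rot: [-0.0, 0.115, 0.993, -0.0]
contact_force: [-0.0, 0.8, -3.0]
gripper_width: 0.189
```

>>> carry_out:
  moves:
    - [[0,0,0],[-0.9,-5,0],1]
    - [[0,0,0],[-1.9,-10,0],1]
    - [[0,0,0],[-2.8,-15,0],1]
    - [[0,0,0],[-3.8,-20,0],1]
    - [[0,0,0],[-4.7,-25,0],1]

```text
t: 30.65
eef_pos: [0.522, 0.1043, 0.3944]
tool_rot: [0.0, 0.115, 0.993, 0.0]
contact_force: [0.7, -0.6, -2.1]
gripper_width: 0.184
```

```bash
python3 - <<'E'
from s import *
info(); go([.507,-.251,.15],76.8); im,ci=snap('scene','s14');im2,c2=snap('wrist','w14');snap('top','t14')
cv2.imwrite('pics/c14.png',np.hstack([cv2.resize(im[160:360,420:640],(440,400)),cv2.resize(im2,(360,400))])[:,:,::-1])
E
```

```text
t 30.65 tcp [0.522  0.1043 0.3944] F [ 0.6753 -0.5721 -2.131 ] w 0.184
tool y yaw 76.7889235720826 shift cm [ -6.6533 -34.9374  24.443 ] tilt 0.01572124029669962
turn z deg -0.011076427917402043
```

View pics/c14.png

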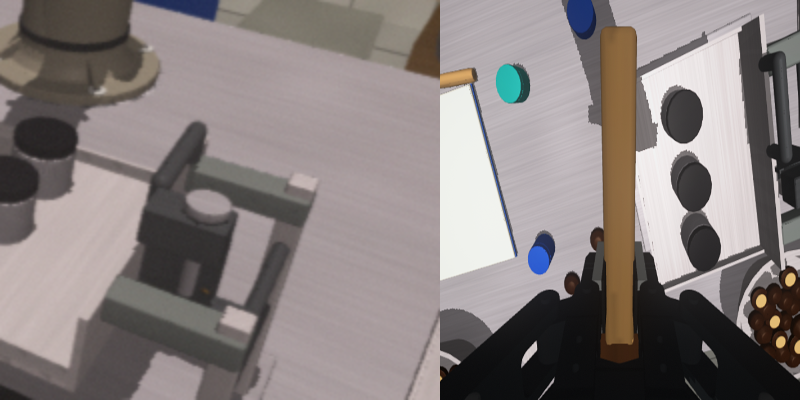

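>>> carry_out:
  moves:
    - [[0,0,0],[-0.9,-5,2],1]
    - [[0,0,0],[-1.9,-10,4],1]
    - [[0,0,0],[-2.8,-15,6],1]
    - [[0,0,0],[-3.8,-20,8],1]
    - [[0,0,0],[-4.7,-25,10],1]

```text
t: 31.42
eef_pos: [0.5114, -0.1483, 0.2939]
tool_rot: [0.0, 0.114, 0.993, 0.0]
contact_force: [0.7, 0.4, -2.4]
gripper_width: 0.185
```

>>> carry_out:
  moves:
    - [[0,0,0],[-0.9,-5,3],1]
    - [[0,0,0],[-1.9,-9,7],1]
    - [[0,0,0],[-1.9,-9.9,11],1]
    - [[0,0,0],[-1.9,-9.9,14.4],1]
    - [[0,0,0],[-1.9,-9.9,18],1]

```text
t: 32.05
eef_pos: [0.5077, -0.2479, 0.113]
tool_rot: [0.0, 0.114, 0.993, 0.0]
contact_force: [0.8, 0.2, -2.6]
gripper_width: 0.186
```

>>> carry_out:
  moves:
    - [[0,0,0],[0,0,3],1]
    - [[0,0,0],[0,0,5],1]
    - [[0,0,0],[0,0,6],1]
    - [[0,0,0],[0,0,6],1]

```text
t: 32.55
eef_pos: [0.5069, -0.2486, 0.0545]
tool_rot: [-0.0, 0.115, 0.993, 0.0]
contact_force: [0.1, 0.5, -2.2]
gripper_width: 0.186
```

```bash
python3 - <<'E'
from s import *
info(); go([.507,-.251,.0475],76.8)
E
```

```text
t 32.55 tcp [ 0.5069 -0.2486  0.0545] F [ 0.1448  0.4762 -2.1584] w 0.186
tool y yaw 76.81174600072319 shift cm [-0.062  -0.2337  0.7009] tilt 0.014511621671407753
turn z deg 0.011746000723192651
```

>>> carry_out:
  moves:
    - [[0,0,0],[0,0,0.3],1]
    - [[0,0,0],[0,0,0.6],1]
    - [[0,0,0],[0,0,0.75],1]
    - [[0,0,0],[0,0,0.75],1]

```text
t: 33.05
eef_pos: [0.5069, -0.2487, 0.0473]
tool_rot: [0.0, 0.115, 0.993, -0.0]
contact_force: [-0.0, 0.2, -2.4]
gripper_width: 0.182
```

>>> carry_out:
  moves:
    - [[0,0,0],[0,0,0],3]
    - [[0,0,0],[0,0,0],6]
    - [[0,0,0],[0,0,0],7]
    - [[0,0,0],[0,0,0],7]
    - [[0,0,0],[0,0,-3],7]

```text
t: 33.67
eef_pos: [0.5054, -0.2479, 0.0759]
tool_rot: [-0.002, 0.115, 0.993, 0.0]
contact_force: [1.0, 0.4, 1.4]
gripper_width: 0.819
```

>>> carry_out:
  moves:
    - [[0,0,0],[0,0,-5],7]
    - [[0,0,0],[0,0,-10],7]
    - [[0,0,0],[0,0,-15],7]
    - [[0,0,0],[0,5,-20],7]
    - [[0,0,0],[0,10,-20],7]

```text
t: 34.3
eef_pos: [0.531, -0.1524, 0.2808]
tool_rot: [0.003, 0.117, 0.993, 0.0]
contact_force: [0.4, -0.0, -0.1]
gripper_width: 0.819
```

```bash
python3 - <<'E'
from s import *
info(); im,ci=snap('scene','s15');im2,c2=snap('top','t15')
cv2.imwrite('pics/c15.png',np.hstack([cv2.resize(im[130:440,120:640],(400,300)),cv2.resize(im2[160:370,90:520],(400,300))])[:,:,::-1])
E
```

```text
t 34.3 tcp [ 0.531  -0.1524  0.2808] F [ 0.4416 -0.0085 -0.0548] w 0.819
```

View pics/c15.png

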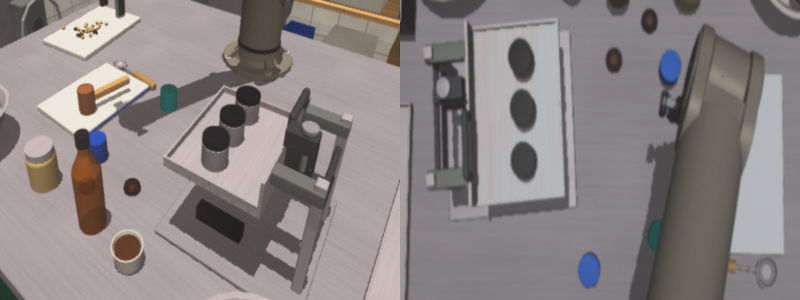

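>>> carry_out:
  moves:
    - [[0,0,0],[0,0,0],7]
    - [[0,0,0],[0,0,0],7]
    - [[0,0,0],[0,0,0],7]
    - [[0,0,0],[0,0,0],7]

```text
t: 34.9
eef_pos: [0.5293, -0.1522, 0.277]
tool_rot: [-0.0, 0.116, 0.993, -0.0]
contact_force: [-0.3, 0.4, 0.5]
gripper_width: 0.821
```

```bash
python3 - <<'E'
from s import *
info(); a=cv2.imread('pics/s15.png')[:,:,::-1].astype(int); im,ci=snap('scene')
d=np.abs(im.astype(int)-a).max(2); print('changed px tray',(d[200:440,400:600]>40).sum(),'mallet',(d[190:270,170:330]>40).sum())
print(bot.hand_in())
E
```

```text
t 34.9 tcp [ 0.5293 -0.1522  0.277 ] F [-0.2548  0.389   0.4515] w 0.821
changed px tray 23 mallet 28
the job is handed in; nothing more can be done
None
```

The job is handed in at 34.9 s on the robot's clock, with every step done; the interface gives no verdict, so these are my own checks.

- **Canisters:** I stood all three steel canisters in the tray while it was down. The blue and turquoise look-alikes were left alone. In the last picture all three stand upright in the tray.
- **Tray:** I raised it by its handle about 139 mm and let it down. It settled at about 104 mm, held up by the rung, judging by the gripper height and the contact force.
- **Pin:** I drove it down with the mallet by pressing slowly. It moved at about 8 N over roughly 22 mm, then the force rose to about 29 N as it bottomed out. The picture shows its head lying on the guide block, and the gripper kept clear of it.
- **Mallet:** It stands on its head on the white board, about 3 mm from where I picked it up.
- **At the end:** The arm was clear and still, touching nothing. I saw no bystander moved in the pictures, but I did not measure their positions.

**Harder than planned:** Two of the canisters met the tray floor with about 44 N and 59 N at the wrist. That is below the 120 N wrist limit. The 40 N limit is for the arm or gripper body pressing on something, and here the load went through the held canister.

**Disagreements:** The cameras differed by about 3 to 6 mm on positions. The canister detector also missed the third canister once; I found it from its dark lid in the picture.

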